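Pry open the cup case and stack the mixing cups inside

TASK

Lever the blue cover of the plywood case open with the scraper: slip the blade into the notch in front, lift, and swing the cover up past upright so that it stays open, without touching the cover with the gripper's fingers. Then lay the scraper back flat on the dark board and nest the two yellow cups from the board, upright, into the cup standing in the case, so that all three make one straight stack there. Leave the cover open and everything else where it is.

Things in the scene. Friction and masses are not known exactly. Their poses are not given: they have to be found in the camera images.
- case: plywood case fixed to the table, 130 (x) x 170 (y) x 95 high, walls 8, floor 8 thick. Origin: centre of its underside. Its front faces its own -x; the cover's hinge runs along its +x rim. Its front wall is cut down by 14 over the middle 90, which leaves a notch under the closed cover
- notch (a point): middle of the notch: outer face of the case's front wall, 88 above the table, half-way up the 14 high, 90 wide gap under the cover; axes as the case: its +x leads into the case
- cover: blue flat cover 130 x 170 x 8 thick, flush with the case's sides and front; brass hinge plates at the back of its top, a steel strip along the front edge right above the notch. Origin: middle of the hinge edge at the cover's underside (95 above the table), on the hinge axis; the closed cover reaches 130 along its own -x, its y is the hinge axis, z is up when closed
- lip (a point): middle of the cover's free edge, at its underside, 130 from the hinge axis
- lid_hinge (a joint): cover angle in rad: 0 shut, 1.57 upright, stops at 2.0 leaning back; stiff hinge, the cover stays where it is left (about 2 N at the lip moves it)
- board: dark wooden board fixed to the table, 250 (x) x 320 (y) x 12 thick. Origin: centre of its underside
- scraper: scraper lying flat: red handle 110 long, 22 wide, 28 high, from 80 behind to 30 ahead of the origin; then steel blade 45 wide, 3 thick, flat, its mid-plane 12.5 above the underside, ending 110 ahead of the origin. Origin: underside of the handle, near the centre of mass; +x points to the blade
- blade_tip (a point): middle of the scraper blade's front edge
- cup_stored: yellow mixing cup, open top, 70 tall, walls 3; foot 36 diameter, inner floor 26 above the underside; widens to 55 at 44 high, then a straight collar 68 diameter from 48 to the rim at 70. Nested in another it rests with its underside 26 above the lower one's, its collar all above the lower rim. Origin: centre of the underside, z up. This one stands in the case
- cup_a: yellow mixing cup, open top, 70 tall, walls 3; foot 36 diameter, inner floor 26 above the underside; widens to 55 at 44 high, then a straight collar 68 diameter from 48 to the rim at 70. Nested in another it rests with its underside 26 above the lower one's, its collar all above the lower rim. Origin: centre of the underside, z up. Stands on the board
- cup_b: yellow mixing cup, open top, 70 tall, walls 3; foot 36 diameter, inner floor 26 above the underside; widens to 55 at 44 high, then a straight collar 68 diameter from 48 to the rim at 70. Nested in another it rests with its underside 26 above the lower one's, its collar all above the lower rim. Origin: centre of the underside, z up. Stands on the board
- pink_block: pink sanding block 80 x 28 x 35 high, long along its x, loose on the board. Bystander. Origin: its underside
- green_block: pale green block 120 x 70 x 45 high, long along its x, loose on the table. Bystander. Origin: its underside
- tub: white jar-shaped plaster tub, diameter 100, 110 high. Bystander. Origin: its underside
- spray: purple bottle, diameter 60, 170 high. Bystander. Origin: its underside
- mallet: wooden mallet lying on the table, handle to its -x. Bystander. Origin: its underside
- brush: brush lying on the table, handle to its -x. Bystander. Origin: its underside
There are look-alikes about, which are no part of the job. What is shaped like the cup_a but green, grey or orange is not meant.

How it is judged:
On the way, in this order (a step that is already met when the one before it is completed fails the run):
1. the scraper lifts the cover off the case (value of joint lid_hinge above 0.15 rad and contact force between scraper and cover above 0.2 N), for 0.05 s.
2. the cover stands open, past upright (over 1.58 rad) (value of joint lid_hinge above 1.58 rad), for 0.2 s.
At the end, for the whole second after the job is handed in: Cover open over 1.5 rad; stored cup on the case floor, the other two nested in it in either order: axes within 9 mm, undersides 20-33 and 45-62 mm above its underside, upright within 0.12 rad, still; scraper still and flat (0.15 rad) on the board, its origin within the outline (horizontal distance between each of cup_a, cup_b and cup_stored below 0.009 m and angle between each of cup_stored, cup_a, cup_b's own z axis and vertical below 0.12 rad and linear speed of each of cup_stored, cup_a, cup_b, scraper below 0.02 m/s and ((z of cup_a in the frame of cup_stored between 0.02 and 0.033 m and z of cup_b in the frame of cup_stored between 0.045 and 0.062 m) or (z of cup_b in the frame of cup_stored between 0.02 and 0.033 m and z of cup_a in the frame of cup_stored between 0.045 and 0.062 m)) and x of cup_stored in the frame of case between -0.035 and 0.035 m and y of cup_stored in the frame of case between -0.055 and 0.055 m and z of cup_stored in the frame of case below 0.014 m and value of joint lid_hinge above 1.5 rad and x of scraper in the frame of board between -0.125 and 0.125 m and y of scraper in the frame of board between -0.16 and 0.16 m and z of scraper in the frame of board between 0.008 and 0.017 m and angle between scraper's own z axis and vertical below 0.15 rad); the robot touches nothing.
It fails at once if the fingers push on the cover (over 3 N) (contact force between the fingers and cover above 3 N).
It fails at once if a bystander is moved by more than 40 mm (distance of any of pink_block, green_block, tub, spray, mallet, brush from where it was at the start of the episode above 0.04 m).
It also fails if it takes over 72 s, if anything falls off the work surface, if the arm or the gripper's body presses on something with over 40 N, if the wrist force passes 120 N, or if a joint passes its speed limit or range.

ROBOT

A 6-joint arm with a two-finger parallel gripper is mounted at the origin on the work surface. World frame = base frame: x ahead of the robot, y to its left, z up, the work surface at z = 0. Lengths are in m, angles in rad, forces in N, time in s.
With the tool pointing down it reaches from about 0.275 to 0.775 m from the base axis. Payload 14.6 kg.
Tool frame: the origin (TCP) lies between the finger pads; the fingertips stand 25 mm ahead of it and the grasp point (between the pads) lies 6 mm ahead of it; z points along the fingers, y is the line along which they close (so a half turn about z gives the same grasp; the last joint's range is limited). The gripper opens to 85 mm and grips with 20 to 120 N. Pads are 22 mm wide; open, the fingers measure 114 mm over their backs; the gripper's body (76 mm by 85 mm) begins 54 mm behind the grasp point. The pads swing forward as they close: fully open they stand 13 mm farther back than shut.
Start: joints at [-1.323, 0.263, -0.048, 1.259, 0, 1.415], TCP at [0.206, -0.483, 0.256] pointing down, gripper open.
Joint ranges: [-2.65, 2.65], [-0.89, 1.7], [-1.18, 1.37], [-2.13, 2.11], [-1.35, 1.29], [-3.14, 3.14]. Speed limits (rad/s): [1.89, 1.89, 2.57, 2.79, 3.14, 3.14].

INTERFACE

Orientations are given as a unit quaternion [w, x, y, z].
In Python, from cell import manip gives the robot as it stands.
- The arm moves only by the shell command python3 -m pendant 'ROWS' [FORCE]. ROWS is JSON, a list of rows, each a list of 5 numbers: the shift along the tool's x, y, z in m, then the turn about the tool's z in rad, then the opening, from 0 (shut) to 1 (fully open). In form: [[dx, dy, dz, yaw, hand], ...]. A call has exactly 5 rows; each row is the pose to reach, as a shift and turn from the pose commanded when the call began, along the tool's axes at that moment; what a row does not reach only later rows make up. A row lasts 1/12 s, in which the tool goes at most 41.7 mm and 7.16 degrees, less where a joint would pass 70% of its speed; a pose out of reach is approached as far as the arm can. A call with a gripper value outside its range is refused whole. The fingers move at their own pace and stop on an object; FORCE is the grip in N (left out, the last holds). Time passes only in rows, so rows that repeat a pose let the fingers close, or fill a call up. It gives the time, the measured TCP pose, the force, the opening and the grip force at its end, in the units of the state.
- manip.read_state(): the state, without advancing time (a new reading comes with each control period).
- manip.capture(name): name is "scene" or "top"; returns a dict with "frame" (384x512x3 uint8, red, green, blue), "z_map" (384x512 float32, m along the optical axis (not along the pixel's ray), 0 where there is no reading), "K" (3x3 intrinsics, pixels), "extrinsics" (4x4, takes a point from world to camera coordinates). Camera axes: x right, y down, z forward; pixel columns grow to the right and rows downward; lengths in m; the calibration is good to about 2 mm. A picture is of the moment at which its call begins.
- manip.finish_job(): hands the job in; it is judged then, once.
Trained networks look in a picture, given as the dict that the camera call returned (one of the last four; its "shot" number tells which), for a name from the list of things; names that differ only in an ending like _2 or _b are one class to them, and where a whole thing is asked for, a point or a joint stands for the part that bears it (a point fixed in the world has none). Each returns a list of dicts, best first, with "score" (0 to 1); they miss things now and then, are a little off and sometimes report something else, mostly with a low value. They report only what shows in the picture. A call takes as long as a camera call. They do not tell look-alikes from the thing itself.
- manip.look_for(target, picture): "position" ([column, row] in pixels, amid what is visible of it).
- manip.landmark_of(target, picture): "position" ([column, row] in pixels: a listed point, or the origin of a listed thing).
The state is a dict: "time_s": time; "joints": joint angles; "qd": joint speeds; "joint_torque": joint torques, N m; "tcp_pos": TCP position; "tool_rot": TCP orientation; "contact_force": force on the tool from outside, world axes, zero at the start; "torque": the same for the moment, N m; "width": finger opening in m; "grip_force": force on a finger pad.
Only numpy, scipy, OpenCV 4.12 (cv2) and the standard library are available. Lean on these libraries where they do the work, as an engineer would, in place of code of your own. Each camera call takes 0.05 s, during which the arm holds its last target. There are 200 camera calls.

## Working session

There is one attempt and no reset: what is moved stays moved. The work goes in short steps, Python scripts to look and compute and a shell command to move; the robot and the scene stay as the last step left them, time stands still between calls to the robot, and variables do not carry over. Pictures are saved under pics/ and viewed, at most 10 in all, crops included, and the job is handed in when it is done.

```bash
mkdir -p pics; cat > h.py <<'E'
import numpy as np, cv2
from cell import manip
def back(p,u,v,z):
    K=p["K"];E=np.array(p["extrinsics"]);c=np.array([(u-K[0][2])/K[0][0]*z,(v-K[1][2])/K[1][1]*z,z])
    return E[:3,:3].T@(c-E[:3,3])
def cloud(p):
    z=p["z_map"];v,u=np.indices(z.shape);K=np.array(p["K"]);E=np.array(p["extrinsics"])
    c=np.stack([(u-K[0,2])/K[0,0]*z,(v-K[1,2])/K[1,1]*z,z],-1)
    return (c-E[:3,3])@E[:3,:3]
def onplane(p,u,v,h):
    E=np.array(p["extrinsics"]);o=-E[:3,:3].T@E[:3,3];d=back(p,u,v,1.)-o
    return o+d*(h-o[2])/d[2]
def save(p,n):
    cv2.imwrite("pics/"+n,cv2.cvtColor(p["frame"],cv2.COLOR_RGB2BGR))
E
python3 - <<'E'
from h import *
np.set_printoptions(precision=4,suppress=True)
P={n:manip.capture(n) for n in("scene","top")}
for n,p in P.items():
    save(p,n+"0.png");C=cloud(p)
    E=np.array(p["extrinsics"]);print(n,-E[:3,:3].T@E[:3,3])
    for t in ["case","notch","cover","lip","board","scraper","blade_tip","cup_a","pink_block","green_block","tub","spray","mallet","brush"]:
        for f in("landmark_of","look_for"):
            for r in getattr(manip,f)(t,p)[:4]:
                u,v=r["position"];print(n,t,f[:4],round(r["score"],2),np.round([u,v]),C[int(min(v,383)),int(min(u,511))])
s=manip.read_state();print(s)
E
```

```text
scene [1.1104 0.3106 1.2035]
scene case land 0.91 [307. 258.] [0.6259 0.2133 0.1026]
scene case land 0.51 [240. 206.] [ 0.5521 -0.0256  0.0488]
scene case land 0.21 [224. 303.] [0.8242 0.08   0.0793]
scene case look 0.92 [309. 250.] [0.6063 0.2072 0.1011]
scene case look 0.61 [362. 194.] [0.3267 0.2626 0.0233]
scene case look 0.23 [273. 162.] [ 0.3721 -0.0158  0.0484]
scene notch land 0.82 [308. 222.] [0.5331 0.1723 0.1071]
scene notch look 0.62 [240. 201.] [ 0.5378 -0.0336  0.049 ]
scene notch look 0.59 [304. 251.] [0.6132 0.1992 0.0996]
scene notch look 0.27 [363. 197.] [0.3376 0.2676 0.0202]
scene cover land 0.67 [302. 268.] [0.6556 0.2135 0.1001]
scene cover look 0.93 [309. 244.] [0.5922 0.2003 0.1038]
scene lip land 0.61 [311. 219.] [0.5249 0.1743 0.1068]
scene lip land 0.51 [268. 169.] [ 0.3938 -0.0179  0.0427]
scene lip look 0.95 [310. 242.] [0.5849 0.2025 0.1046]
scene board land 0.7 [194. 199.] [ 0.5785 -0.1715  0.0136]
scene board look 0.56 [193. 204.] [ 0.5939 -0.1653  0.0126]
scene scraper land 0.88 [180. 179.] [ 0.5474 -0.2358  0.0274]
scene scraper look 0.65 [176. 185.]
[... 4190 characters left out ...]
322. 251.] [ 0.3416 -0.2398  0.0176]
top mallet look 0.52 [323. 169.] [ 0.5901 -0.2396  0.0262]
top brush land 0.57 [154. 248.] [0.3406 0.2783 0.0184]
top brush look 0.65 [157. 250.] [0.3383 0.2673 0.0266]
{'time_s': 2.9, 'joints': array([-1.3233,  0.2631, -0.0483,  1.2594,  0.    ,  1.4155]), 'qd': array([ 0.0012,  0.0001, -0.0001, -0.0006, -0.0005, -0.0005]), 'joint_torque': array([ -0.0009, -63.7427,  38.4772,   0.0008,  -0.0002,   0.    ]), 'tcp_pos': array([ 0.2058, -0.483 ,  0.2563]), 'tool_rot': array([-0.    ,  0.9798,  0.2   ,  0.    ]), 'contact_force': array([-0.2506, -0.1496, -0.4883]), 'torque': array([ 0.0147, -0.0375, -0.0216]), 'grip_force': 0.0, 'width': 0.08527814714492672}
```

```bash
python3 -c "
import cv2,numpy as np
a=[cv2.imread('pics/%s0.png'%n) for n in('scene','top')]
cv2.imwrite('pics/both0.png',cv2.resize(np.vstack(a),(512,768))[:,:]) if 0 else None"; ls pics
```

```text
scene0.png
top0.png
```

View pics/top0.png

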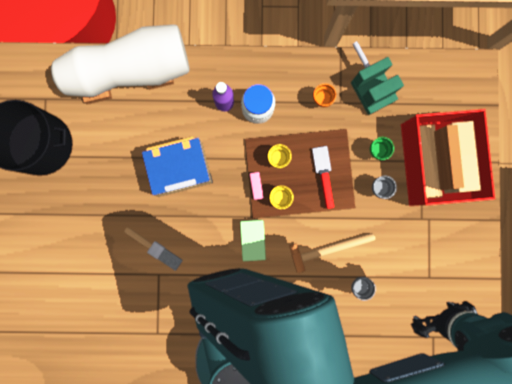

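View pics/scene0.png

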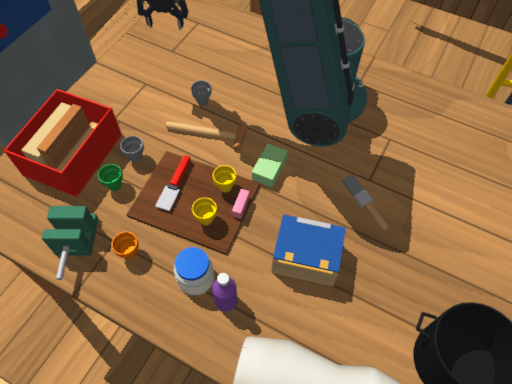

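The top view shows the yellow cups at (280,156) and (282,197). The scraper lies at (323,180) with its blade tip near (321,148). The case cover is centred at about (175,165), with its front strip at (182,185) facing the robot. The scene view agrees. Next I need a precise fit.

```bash
cat >> h.py <<'E'
np.set_printoptions(precision=4,suppress=True)
def rect(P):
    (c,s,a)=cv2.minAreaRect((P[:,:2]*1000).astype(np.float32)); return np.array(c)/1000,np.array(s),a
def masks(p):
    h=cv2.cvtColor(p["frame"],cv2.COLOR_RGB2HSV);return h[...,0].astype(int),h[...,1].astype(int),h[...,2].astype(int)
def tool():
    s=manip.read_state();w,x,y,z=s["tool_rot"]
    return s["tcp_pos"],np.arctan2(2*(x*y+w*z),1-2*(y*y+z*z))
def delta(target,yaw=None):
    """shift in tool axes from the current measured pose"""
    t,a=tool();d=np.array(target)-t;c,s=np.cos(a),np.sin(a)
    r=[d[0]*c+d[1]*s, d[0]*s-d[1]*c, -d[2]]
    return np.round(r,4), None if yaw is None else round(-((yaw-a+np.pi/2)%np.pi-np.pi/2),3)
E
python3 - <<'E'
from h import *
from scipy.optimize import least_squares
for n in("top","scene"):
    p=manip.capture(n);C=cloud(p);H,S,V=masks(p)
    v,u=np.indices(H.shape)
    X,Y,Z=C[...,0],C[...,1],C[...,2]
    def clean(m):
        m=m.astype(np.uint8);k,l,st,_=cv2.connectedComponentsWithStats(m);
        return l==1+np.argmax(st[1:,4])
    def flat(m,h): return np.array([onplane(p,a,b,h) for a,b in zip(u[m],v[m])])
    m=clean((H>105)&(H<122)&(S>150)&(X>.48)&(X<.72)&(Y>.08)&(Y<.32)&(Z>.09))
    print(n,"blue",rect(flat(m,.103)))
    m=clean((X>.48)&(X<.72)&(Y>.08)&(Y<.32)&(Z>.09)&(Z<.116)); print("cover all",rect(flat(m,.103)))
    m=clean(((H<6)|(H>172))&(S>170)&(X>.4)&(X<.65)&(Y>-.33)&(Y<-.15)); P=flat(m,.04);print("handle",rect(P),P[:,:2].mean(0))
    m=clean((S<60)&(V>150)&(X>.58)&(X<.70)&(Y>-.32)&(Y<-.17)); P=flat(m,.026);print("blade",rect(P),P[:,:2].mean(0))
    for lo,hi in((.44,.56),(.56,.70)):
        m=clean((H>20)&(H<34)&(S>150)&(V>90)&(X>lo)&(X<hi)&(Y>-.19)&(Y<-.03))
        P=flat(m,.082);(c,r)=cv2.minEnclosingCircle((P[:,:2]*1000).astype(np.float32));print("cup",np.array(c)/1000,r,rect(P))
        q=C[m];q=q[q[:,2]>.072];print("  cloud rim",rect(q),len(q))
E
```

```text
top blue (array([0.5846, 0.2016]), array([125.6973, 167.2691]), 15.33520221710205)
cover all (array([0.5868, 0.2016]), array([138.4252, 169.9167]), 15.336465835571289)
handle (array([ 0.5231, -0.2495]), array([109.203 ,  28.5082]), 9.830188751220703) [ 0.5235 -0.2495]
blade (array([ 0.6206, -0.2349]), array([79.5813, 47.6473]), 9.897696495056152) [ 0.6227 -0.2345]
cup [ 0.5    -0.1075] 35.82489013671875 (array([ 0.5   , -0.1075]), array([64.6539, 70.5289]), 0.8134450316429138)
  cloud rim (array([ 0.4986, -0.1076]), array([64.3471, 64.9322]), 45.889808654785156) 83
cup [ 0.6218 -0.1006] 35.73170471191406 (array([ 0.6224, -0.1003]), array([68.8695, 69.1293]), 45.824825286865234)
  cloud rim (array([ 0.6209, -0.1003]), array([65.6287, 65.0317]), 0.9755167365074158) 88
scene blue (array([0.5855, 0.2019]), array([127.6927, 166.8216]), 15.37941837310791)
cover all (array([0.5877, 0.203 ]), array([140.7465, 169.8417]), 15.290904998779297)
handle (array([ 0.5251, -0.2462]), array([109.9124,  30.9663]), 9.793061256408691) [ 0.5278 -0.2456]
blade (array([ 0.6194, -0.2343]), array([73.3853, 46.1125]), 10.574667930603027) [ 0.6215 -0.2342]
cup [ 0.509  -0.1018] 45.56443786621094 (array([ 0.5073, -0.1001]), array([90.9222, 67.9199]), 45.141685485839844)
  cloud rim (array([ 0.4993, -0.1065]), array([68.1916, 65.6496]), 45.63435363769531) 137
cup [ 0.6264 -0.0939] 43.667625427246094 (array([ 0.6243, -0.0967]), array([76.2899, 73.1515]), 79.91090393066406)
  cloud rim (array([ 0.6209, -0.0994]), array([68.0298, 65.5764]), 68.84129333496094) 144
```

```bash
python3 -c "
from h import *
print(tool(),delta((.539,-.2467,.14),.1716))"
```

```text
(array([ 0.2058, -0.483 ,  0.2563]), np.float64(0.40283510678106593)) (array([ 0.3992, -0.0867,  0.1163]), np.float64(0.231))
```

```bash
python3 -m pendant '[[0.04,-0.009,0.01,0,1],[0.08,-0.017,0.02,0,1],[0.12,-0.026,0.03,0,1],[0.16,-0.035,0.04,0,1],[0.196,-0.043,0.05,0,1]]' 40
python3 -m pendant '[[0.04,-0.009,0.013,0.05,1],[0.08,-0.017,0.026,0.10,1],[0.12,-0.026,0.04,0.15,1],[0.16,-0.035,0.052,0.2,1],[0.2,-0.0437,0.066,0.231,1]]'
python3 -c "
from h import *
print(tool(),delta((.539,-.2467,.043),.1716))"
```

```text
time_s: 3.42
tcp_pos: [0.3706, -0.3652, 0.2061]
tool_rot: [0.0, 0.98, 0.2, 0.0]
contact_force: [-0.2, -0.9, 0.4]
width: 0.0853
grip_force: 0.0
time_s: 3.83
tcp_pos: [0.5324, -0.2502, 0.1421]
tool_rot: [0.0, 0.996, 0.084, 0.0]
contact_force: [0.6, -0.0, 0.1]
width: 0.0858
grip_force: 0.0
(array([ 0.5324, -0.2502,  0.1421]), np.float64(0.1691799522873711)) (array([ 0.0071, -0.0023,  0.0991]), np.float64(-0.002))
```

```bash
python3 -m pendant '[[0,0,0.03,0,1],[0,0,0.06,0,1],[0,0,0.08,0,1],[0,0,0.095,0,1],[0,0,0.095,0,1]]'
python3 -c "
from h import *
print(tool(),delta((.539,-.2467,.043),.1716))"
```

```text
time_s: 4.25
tcp_pos: [0.5296, -0.2508, 0.0446]
tool_rot: [-0.001, 0.996, 0.086, -0.002]
contact_force: [-0.9, 0.6, -0.4]
width: 0.0854
grip_force: 0.0
(array([ 0.5296, -0.2508,  0.0446]), np.float64(0.17199915308105665)) (array([ 0.01  , -0.0024,  0.0016]), np.float64(0.0))
```

```bash
python3 -m pendant '[[0.01,-0.002,0.001,0,1],[0.01,-0.002,0.001,0,0.6],[0.01,-0.002,0.001,0,0],[0.01,-0.002,0.001,0,0],[0.01,-0.002,0.001,0,0]]' 80
python3 -m pendant '[[0,0,0,0,0],[0,0,0,0,0],[0,0,0,0,0],[0,0,0,0,0],[0,0,0,0,0]]' 80
python3 -c "
from h import *
print(tool())"
```

```text
time_s: 4.67
tcp_pos: [0.5406, -0.2482, 0.0472]
tool_rot: [0.0, 0.996, 0.086, 0.0]
contact_force: [-0.7, 0.6, -0.3]
width: 0.039
grip_force: 0.0
time_s: 5.08
tcp_pos: [0.5405, -0.2483, 0.0472]
tool_rot: [0.0, 0.996, 0.086, 0.0]
contact_force: [-0.8, 0.4, 7.8]
width: 0.0201
grip_force: 79.4
(array([ 0.5405, -0.2483,  0.0472]), np.float64(0.1716719514870355))
```

```bash
python3 -m pendant '[[0,0,0,0,0.5],[0,0,0,0,0.5],[0,0,0,0,0.5],[0,0,0.003,0,0.5],[0,0,0.006,0,0.5]]' 80
python3 -m pendant '[[0,0,0,0,0.5],[0,0,0,0,0],[0,0,0,0,0],[0,0,0,0,0],[0,0,0,0,0]]' 100
python3 -m pendant '[[0,0,0,0,0],[0,0,0,0,0],[0,0,0,0,0],[0,0,-0.01,0,0],[0,0,-0.02,0,0]]' 
python3 -m pendant '[[0,0,-0.04,0,0],[0,0,-0.08,0,0],[0,0,-0.12,0,0],[0,0,-0.12,0,0],[0,0,-0.12,0,0]]' 
python3 - <<'E'
from h import *
print(tool())
s=manip.read_state();print(s["contact_force"],s["torque"],s["width"])
for n in("scene","top"):
    p=manip.capture(n);save(p,n+"1.png");C=cloud(p)
    r=manip.landmark_of("blade_tip",p)[:2];print([(q["score"],q["position"],C[int(q["position"][1]),int(q["position"][0])]) for q in r])
E
```

```text
time_s: 5.5
tcp_pos: [0.5404, -0.2481, 0.0402]
tool_rot: [0.0, 0.996, 0.086, 0.0]
contact_force: [-0.2, 0.7, -0.6]
width: 0.0425
grip_force: 0.0
time_s: 5.92
tcp_pos: [0.5404, -0.2481, 0.0407]
tool_rot: [0.0, 0.996, 0.086, 0.0]
contact_force: [-0.9, 0.4, 3.7]
width: 0.0205
grip_force: 98.1
time_s: 6.33
tcp_pos: [0.54, -0.2478, 0.0607]
tool_rot: [-0.0, 0.996, 0.086, -0.0]
contact_force: [0.5, -0.1, -2.2]
width: 0.0202
grip_force: 97.9
time_s: 6.75
tcp_pos: [0.5413, -0.2486, 0.1834]
tool_rot: [0.001, 0.996, 0.086, 0.002]
contact_force: [0.2, 0.9, -1.6]
width: 0.0204
grip_force: 98.1
(array([ 0.5413, -0.2486,  0.1834]), np.float64(0.17180808917888896))
[ 0.1942  0.8861 -1.6419] [-0.0028 -0.0554  0.0019] 0.020378874130824787
[(0.96, [153.7, 181.0], array([ 0.6565, -0.2268,  0.1729])), (0.22, [196.8, 201.6], array([ 0.6121, -0.1323,  0.0793]))]
[(0.68, [328.1, 141.5], array([ 0.6531, -0.2294,  0.1674]))]
```

View pics/scene1.png

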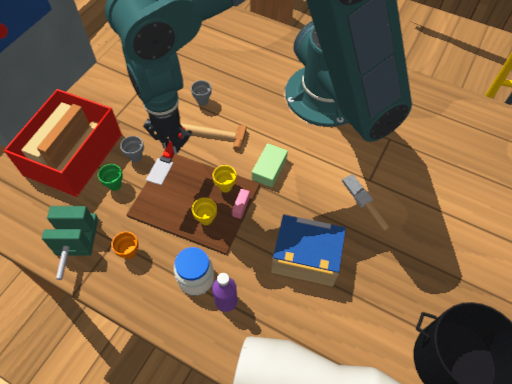

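The scraper is held level, with its blade at (160,172). I'll carry it to the notch.

```bash
python3 -m pendant '[[-0.01,-0.038,0,0,0],[-0.02,-0.076,0,0,0],[-0.03,-0.114,0,0,0],[-0.04,-0.152,0,0,0],[-0.05,-0.19,0,0,0]]'
python3 -m pendant '[[-0.01,-0.038,0,-0.03,0],[-0.02,-0.076,0,-0.06,0],[-0.03,-0.114,0,-0.096,0],[-0.04,-0.152,0,-0.096,0],[-0.05,-0.19,0,-0.096,0]]'
python3 -m pendant '[[0,0,0,0,0],[0,0,0,0,0],[0,0,0,0,0],[0,0,0,0,0],[0,0,0,0,0]]'
python3 - <<'E'
from h import *
print(tool(),delta((.370,.1428,.104),.268),manip.read_state()["width"])
E
```

```text
time_s: 7.37
tcp_pos: [0.4569, -0.0679, 0.1794]
tool_rot: [-0.0, 0.996, 0.086, -0.001]
contact_force: [0.7, 0.2, -0.9]
width: 0.0198
grip_force: 98.4
time_s: 7.78
tcp_pos: [0.3752, 0.1105, 0.1797]
tool_rot: [-0.0, 0.991, 0.133, -0.001]
contact_force: [1.2, -0.6, -1.6]
width: 0.0202
grip_force: 98.5
time_s: 8.2
tcp_pos: [0.3773, 0.1084, 0.1802]
tool_rot: [0.0, 0.991, 0.133, -0.0]
contact_force: [-0.3, 0.4, -1.7]
width: 0.02
grip_force: 98.5
(array([0.3773, 0.1084, 0.1802]), np.float64(0.265851242971385)) (array([ 0.002 , -0.0352,  0.0762]), np.float64(-0.002)) 0.020004849009033994
```

```bash
python3 -m pendant '[[0,-0.018,0.02,0,0],[0.002,-0.035,0.04,0,0],[0.002,-0.035,0.06,0,0],[0.002,-0.035,0.076,0,0],[0.002,-0.035,0.076,0,0]]'
python3 -m pendant '[[0,0,0,0,0],[0,0,0,0,0],[0,0,0,0,0],[0,0,0,0,0],[0,0,0,0,0]]'
python3 - <<'E'
from h import *
print(tool(),delta((.370,.1428,.104),.268))
for n in("scene","top"):
    p=manip.capture(n);save(p,n+"2.png");C=cloud(p)
    for k in("blade_tip","notch","lip"):
        print(n,k,[(q["score"],q["position"],C[int(q["position"][1]),int(q["position"][0])]) for q in manip.landmark_of(k,p)[:1]])
    X,Y,Z=C[...,0],C[...,1],C[...,2];m=(X>.435)&(X<.475)&(Y>.13)&(Y<.22)&(Z>.06)&(Z<.13)
    q=C[m];print("blade pts",len(q),np.median(q,0),np.percentile(q[:,2],[10,90])) if len(q) else 0
    im=p["frame"]; c=im[120:280,100:320] if n=="top" else im[130:290,230:450]
    cv2.imwrite("pics/c2%s.png"%n,cv2.resize(cv2.cvtColor(c,cv2.COLOR_RGB2BGR),None,fx=1.8,fy=1.8))
cv2.imwrite("pics/c2.png",np.hstack([cv2.imread("pics/c2top.png"),cv2.imread("pics/c2scene.png")]))
E
```

```text
time_s: 8.62
tcp_pos: [0.3685, 0.1427, 0.1021]
tool_rot: [0.0, 0.991, 0.133, -0.002]
contact_force: [-0.4, -0.7, -2.4]
width: 0.0202
grip_force: 98.7
time_s: 9.03
tcp_pos: [0.37, 0.1435, 0.105]
tool_rot: [-0.0, 0.991, 0.133, 0.001]
contact_force: [-0.1, -0.4, -2.4]
width: 0.0202
grip_force: 98.7
(array([0.37  , 0.1435, 0.105 ]), np.float64(0.2674923776499215)) (array([-0.0001,  0.0007,  0.001 ]), np.float64(-0.001))
scene blade_tip [(0.62, [317.8, 209.2], array([0.4794, 0.1762, 0.0916]))]
scene notch [(0.75, [203.5, 220.6], array([ 0.6498, -0.0869,  0.07  ]))]
scene lip [(0.73, [311.4, 220.2], array([0.5251, 0.1777, 0.1045]))]
blade pts 210 [0.4548 0.1695 0.091 ] [0.0883 0.0936]
top blade_tip [(0.88, [186.7, 197.5], array([0.499 , 0.183 , 0.0007]))]
top notch [(0.9, [180.0, 187.0], array([0.5239, 0.1861, 0.1037]))]
top lip [(0.89, [181.8, 189.8], array([0.5201, 0.1886, 0.0679]))]
blade pts 213 [0.455  0.1694 0.0901] [0.0867 0.0932]
```

View pics/c2.png

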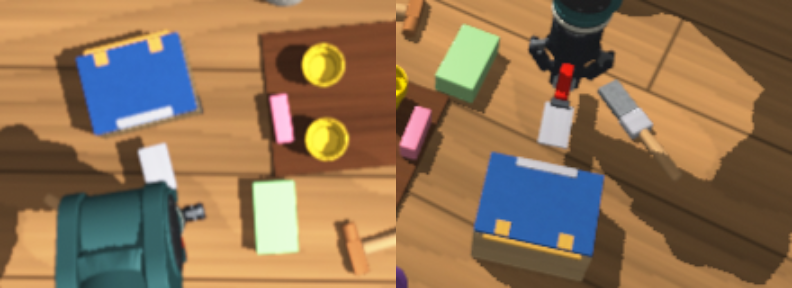

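The blade is level and lined up with the steel strip, about 40 mm short of the notch. Inserting it now.

```bash
python3 -m pendant '[[0.015,0,0.001,0,0],[0.03,0,0.001,0,0],[0.045,0,0.001,0,0],[0.06,0,0.001,0,0],[0.07,0,0.001,0,0]]'
python3 -m pendant '[[0,0,0,0,0],[0,0,0,0,0],[0,0,-0.003,0,0],[0,0,-0.006,0,0],[0,0,-0.008,0,0]]'
python3 -c "
from h import *
print(tool(),manip.read_state()['torque'])"
```

```text
time_s: 9.85
tcp_pos: [0.4383, 0.1624, 0.1034]
tool_rot: [-0.0, 0.991, 0.134, 0.0]
contact_force: [0.4, 0.1, -2.2]
width: 0.0203
grip_force: 98.7
time_s: 10.27
tcp_pos: [0.4364, 0.1619, 0.1119]
tool_rot: [-0.0, 0.991, 0.133, -0.0]
contact_force: [-0.7, -0.5, -3.2]
width: 0.0201
grip_force: 98.5
(array([0.4364, 0.1619, 0.1119]), np.float64(0.2677983196609876)) [-0.1064  0.4228 -0.0127]
```

```bash
python3 -m pendant '[[0.001,0,-0.012,0,0],[0.003,0,-0.024,0,0],[0.007,0,-0.036,0,0],[0.013,0,-0.048,0,0],[0.02,0,-0.059,0,0]]'
python3 - <<'E'
from h import *
print(tool(),manip.read_state()['torque'])
p=manip.capture("scene");cv2.imwrite("pics/c3.png",cv2.resize(cv2.cvtColor(p["frame"][100:300,200:420],cv2.COLOR_RGB2BGR),None,fx=2.5,fy=2.5))
E
```

```text
time_s: 10.68
tcp_pos: [0.4556, 0.1672, 0.1713]
tool_rot: [0.0, 0.991, 0.134, -0.0]
contact_force: [0.3, -0.9, -4.1]
width: 0.0204
grip_force: 98.3
(array([0.4556, 0.1672, 0.1713]), np.float64(0.2678196862340715)) [-0.0633  0.3283 -0.0509]
```

View pics/c3.png

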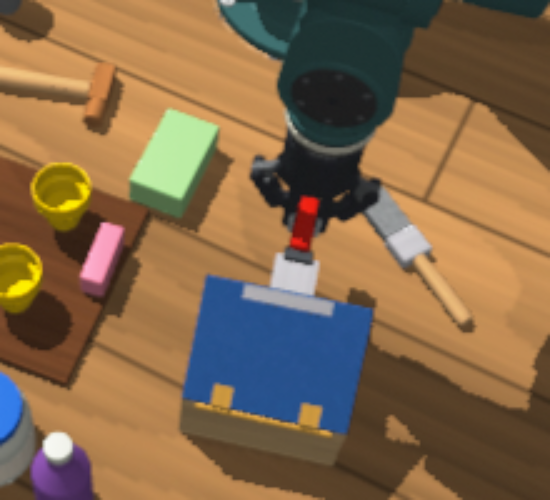

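The cover is being lifted on the blade (tip at about (295,290) in the crop). Continuing along the arc.

```bash
python3 -m pendant '[[0.009,0,-0.010,0,0],[0.019,0,-0.019,0,0],[0.030,0,-0.026,0,0],[0.042,0,-0.032,0,0],[0.054,0,-0.036,0,0]]'
python3 -m pendant '[[0.013,0,-0.002,0,0],[0.026,0,-0.003,0,0],[0.039,0,-0.002,0,0],[0.052,0,0,0,0],[0.06,0,0.002,0,0]]'
python3 - <<'E'
from h import *
print(tool(),manip.read_state()['torque'])
p=manip.capture("scene");cv2.imwrite("pics/c4.png",cv2.resize(cv2.cvtColor(p["frame"][100:300,200:420],cv2.COLOR_RGB2BGR),None,fx=2.5,fy=2.5))
C=cloud(p);H,S,V=masks(p);X,Y,Z=[C[...,i] for i in range(3)]
m=(H>103)&(H<124)&(S>120)&(X>.5)&(X<.85)&(Y>.08)&(Y<.4)&(Z>.08)
q=C[m];d=np.array([.9644,.2647]);s=(q[:,:2]-[.648,.219])@d;print(len(q),np.polyfit(q[:,2]-.095,s,1),q[:,2].max())
E
```

```text
time_s: 11.15
tcp_pos: [0.5083, 0.1816, 0.2069]
tool_rot: [0.0, 0.991, 0.133, -0.0]
contact_force: [-1.3, -0.6, -1.9]
width: 0.0204
grip_force: 98.4
time_s: 11.57
tcp_pos: [0.5668, 0.1976, 0.204]
tool_rot: [0.0, 0.991, 0.133, -0.0]
contact_force: [-1.5, 0.1, -1.5]
width: 0.0204
grip_force: 98.5
(array([0.5668, 0.1976, 0.204 ]), np.float64(0.26777414577883696)) [-0.1058  0.2663 -0.0424]
234 [0.3362 0.0088] 0.22167056034012664
```

View pics/c4.png

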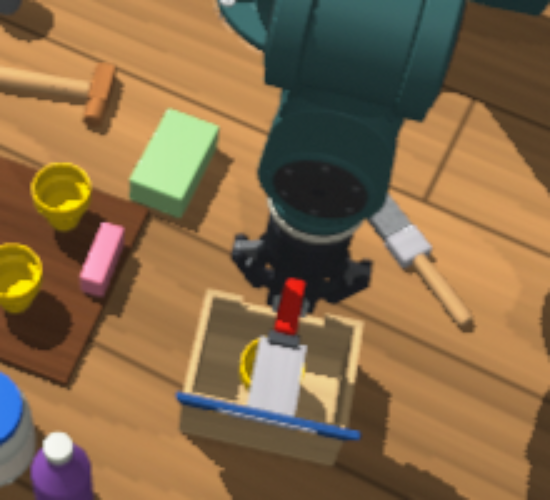

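The cover leans back open (fit ≈1.89 rad) and the stored cup is visible in the case at crop (258,362). Next I back off and carry the scraper to the board.

```bash
python3 -m pendant '[[-0.03,0,0,0,0],[-0.06,0,-0.01,0,0],[-0.07,0.03,-0.01,0,0],[-0.08,0.07,-0.01,0,0],[-0.09,0.11,-0.01,0,0]]'
python3 -m pendant '[[-0.008,0.04,0,0,0],[-0.016,0.08,0,0,0],[-0.024,0.12,0,0.03,0],[-0.032,0.16,0,0.06,0],[-0.04,0.20,0,0.096,0]]'
python3 -m pendant '[[0,0,0,0,0],[0,0,0,0,0],[0,0,0,0,0],[0,0,0,0,0],[0,0,0,0,0]]'
python3 - <<'E'
from h import *
print(tool(),delta((.5405,-.248,.042),.1716))
p=manip.capture("scene")
C=cloud(p);H,S,V=masks(p);X,Y,Z=[C[...,i] for i in range(3)]
m=(H>103)&(H<124)&(S>120)&(X>.5)&(X<.85)&(Y>.08)&(Y<.4)&(Z>.08)
q=C[m];d=np.array([.9644,.2647]);s=(q[:,:2]-[.648,.219])@d;print(len(q),np.polyfit(q[:,2]-.095,s,1),q[:,2].max())
E
```

```text
time_s: 12.03
tcp_pos: [0.5074, 0.0669, 0.2148]
tool_rot: [0.0, 0.991, 0.135, 0.0]
contact_force: [1.5, -0.2, -1.1]
width: 0.0201
grip_force: 98.6
time_s: 12.45
tcp_pos: [0.5221, -0.1376, 0.2146]
tool_rot: [0.0, 0.996, 0.085, 0.0]
contact_force: [1.1, 1.6, -1.2]
width: 0.0199
grip_force: 98.6
time_s: 12.87
tcp_pos: [0.5228, -0.1346, 0.2146]
tool_rot: [-0.0, 0.996, 0.087, 0.0]
contact_force: [0.1, 0.3, -0.8]
width: 0.0204
grip_force: 98.7
(array([ 0.5228, -0.1346,  0.2146]), np.float64(0.17360648300150916)) (array([-0.0021,  0.1148,  0.1726]), np.float64(0.002))
227 [0.3399 0.0096] 0.21979402516977625
```

```bash
python3 -m pendant '[[0,0.038,0.005,0,0],[-0.001,0.076,0.02,0,0],[-0.002,0.115,0.05,0,0],[-0.002,0.115,0.09,0,0],[-0.002,0.115,0.125,0,0]]'
python3 -m pendant '[[0,0,0.015,0,0],[0,0,0.03,0,0],[0,0,0.04,0,0],[0,0,0.046,0,0],[0,0,0.046,0,0]]'
python3 -m pendant '[[0,0,0,0,0],[0,0,0,0,0],[0,0,0,0,0],[0,0,0,0,0],[0,0,0,0,0]]'
python3 -c "
from h import *
print(tool(),delta((.5405,-.248,.041),.1716))"
```

```text
time_s: 13.33
tcp_pos: [0.5413, -0.2511, 0.0882]
tool_rot: [0.001, 0.996, 0.085, 0.001]
contact_force: [0.9, 1.3, -2.4]
width: 0.0202
grip_force: 99.0
time_s: 13.75
tcp_pos: [0.5405, -0.2488, 0.0428]
tool_rot: [-0.0, 0.996, 0.086, -0.0]
contact_force: [-0.5, 0.3, -0.5]
width: 0.0203
grip_force: 99.0
time_s: 14.17
tcp_pos: [0.5408, -0.2496, 0.0439]
tool_rot: [0.0, 0.996, 0.086, 0.0]
contact_force: [0.7, 0.4, -1.4]
width: 0.0201
grip_force: 99.0
(array([ 0.5408, -0.2496,  0.0439]), np.float64(0.17180061617879513)) (array([-0.0001, -0.0016,  0.0029]), np.float64(0.0))
```

```bash
python3 -m pendant '[[0,0,0.0015,0,0],[0,0,0.0025,0,0],[0,0,0.0025,0,0],[0,0,0.0025,0,0.3],[0,0,0.0025,0,0.6]]'
python3 -m pendant '[[0,0,0,0,0.8],[0,0,-0.003,0,0.8],[0,0,-0.03,0,0.8],[0,0,-0.07,0,1],[0,0,-0.11,0,1]]' 40
python3 -m pendant '[[0,0.02,-0.03,0,1],[-0.04,0.03,-0.05,0,1],[-0.08,0.03,-0.05,0,1],[-0.12,0.03,-0.05,0,1],[-0.15,0.03,-0.05,0,1]]'
python3 - <<'E'
from h import *
print(tool())
d=np.array([.9644,.2647])
for n in("top","scene"):
    p=manip.capture(n);save(p,n+"5.png");C=cloud(p);H,S,V=masks(p);X,Y,Z=[C[...,i] for i in range(3)]
    e=np.stack([(X-.5855)*.9644+(Y-.202)*.2647,-(X-.5855)*.2647+(Y-.202)*.9644],-1)
    Yl=(H>20)&(H<34)&(S>150)&(V>60)
    for nm,m in (("stored",Yl&(abs(e[...,0])<.06)&(abs(e[...,1])<.075)&(Z<.09)),("a",Yl&(X>.44)&(X<.56)&(Y>-.19)&(Y<-.03)),("b",Yl&(X>.56)&(X<.70)&(Y>-.19)&(Y<-.03))):
        q=C[m]; h=.082 if nm!="stored" else .078
        r=q[q[:,2]>h-.01]
        if len(r)<8: print(n,nm,len(q),len(r));continue
        print(n,nm,len(r),rect(r),r[:,:2].mean(0),np.percentile(r[:,2],[50,95]))
        vu=np.argwhere(m);P=np.array([onplane(p,b,a,h) for a,b in vu]);c,rr=cv2.minEnclosingCircle((P[:,:2]*1000).astype(np.float32));print("    circ",c,rr)
    print([(q["score"],q["position"]) for q in manip.landmark_of("cup_stored",p)])
    R=((H<6)|(H>172))&(S>170)&(X>.4)&(X<.65)&(Y>-.33)&(Y<-.15);print("handle",rect(C[R]))
im=manip.capture("top")["frame"];cv2.imwrite("pics/c5.png",cv2.resize(cv2.cvtColor(im[120:230,120:380],cv2.COLOR_RGB2BGR),None,fx=3,fy=3))
E
```

```text
time_s: 14.58
tcp_pos: [0.5407, -0.2495, 0.041]
tool_rot: [0.0, 0.996, 0.086, 0.0]
contact_force: [0.8, 0.2, 0.1]
width: 0.0368
grip_force: 0.0
time_s: 15.0
tcp_pos: [0.5399, -0.249, 0.152]
tool_rot: [-0.001, 0.996, 0.086, -0.001]
contact_force: [1.4, -1.4, -0.0]
width: 0.0853
grip_force: 0.0
time_s: 15.42
tcp_pos: [0.3955, -0.3047, 0.2015]
tool_rot: [0.0, 0.996, 0.086, 0.0]
contact_force: [-0.8, -1.4, 1.6]
width: 0.0856
grip_force: 0.0
(array([ 0.3955, -0.3047,  0.2015]), np.float64(0.17153168785597128))
top stored 82 (array([0.583 , 0.2004]), array([63.2845, 66.0008]), 2.2104148864746094) [0.5861 0.2015] [0.0778 0.0824]
    circ (583.67626953125, 201.8336181640625) 35.92870330810547
top a 80 (array([ 0.4986, -0.1076]), array([64.363 , 64.8882]), 45.78721237182617) [ 0.501  -0.1081] [0.0812 0.086 ]
    circ (500.892822265625, -108.00433349609375) 35.398433685302734
top b 90 (array([ 0.6211, -0.1002]), array([65.9019, 65.2026]), 0.5061658620834351) [ 0.6224 -0.1021] [0.0814 0.0855]
    circ (621.2008666992188, -100.34515380859375) 35.88071060180664
[(0.72, [175.5, 166.9])]
handle (array([ 0.5238, -0.2538]), array([109.8304,  30.4415]), 9.48531436920166)
scene stored 156 (array([0.5838, 0.2015]), array([67.0627, 65.7234]), 20.885005950927734) [0.584  0.2017] [0.0754 0.0809]
    circ (589.2489013671875, 203.53465270996094) 41.28702163696289
scene a 138 (array([ 0.4988, -0.1065]), array([66.5485, 65.9893]), 9.598660469055176) [ 0.4981 -0.1084] [0.0793 0.0842]
    circ (510.95257568359375, -102.33517456054688) 46.70443344116211
scene b 141 (array([ 0.6194, -0.0998]), array([69.9053, 63.8072]), 31.040496826171875) [ 0.6214 -0.0999] [0.08   0.0845]
    circ (625.7140502929688, -92.73841857910156) 44.00852966308594
[]
handle (array([ 0.5245, -0.2549]), array([109.3198,  36.4259]), 9.151562690734863)
```

View pics/c5.png

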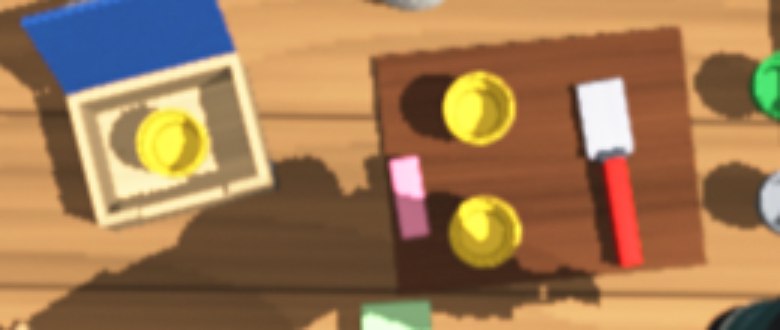

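The scraper lies flat on the board, the cover is open, and the cups are at crop (480,107), (485,230) and (172,143). I'll take the far cup first.

```bash
python3 -m pendant '[[0.03,-0.019,0,0,1],[0.06,-0.038,0,0,1],[0.09,-0.057,0,0,1],[0.12,-0.076,0,0,1],[0.15,-0.095,0,0,1]]'
python3 -m pendant '[[0.035,-0.022,0,-0.04,1],[0.07,-0.045,0.01,-0.08,1],[0.107,-0.068,0.03,-0.096,1],[0.107,-0.068,0.05,-0.096,1],[0.107,-0.068,0.05,-0.096,1]]'
python3 -m pendant '[[0,0,0,0,1],[0,0,0,0,1],[0,0,0,0,1],[0,0,0,0,1],[0,0,0,0,1]]'
python3 -c "
from h import *
print(tool(),delta((.6208,-.1003,.077),.268))"
```

```text
time_s: 16.08
tcp_pos: [0.5317, -0.1834, 0.2008]
tool_rot: [-0.0, 0.996, 0.086, 0.0]
contact_force: [0.4, -0.6, -0.2]
width: 0.0852
grip_force: 0.0
time_s: 16.5
tcp_pos: [0.624, -0.0968, 0.1463]
tool_rot: [-0.001, 0.991, 0.136, -0.002]
contact_force: [-0.5, 0.1, -0.5]
width: 0.0853
grip_force: 0.0
time_s: 16.92
tcp_pos: [0.6233, -0.1009, 0.152]
tool_rot: [0.0, 0.991, 0.133, 0.001]
contact_force: [-0.3, -0.6, 0.2]
width: 0.0855
grip_force: 0.0
(array([ 0.6233, -0.1009,  0.152 ]), np.float64(0.26677149358072827)) (array([-0.0023, -0.0012,  0.075 ]), np.float64(-0.001))
```

```bash
python3 -m pendant '[[-0.0023,-0.001,0.02,0,1],[-0.0023,-0.001,0.045,0,1],[-0.0023,-0.001,0.065,0,1],[-0.0023,-0.001,0.075,0,1],[-0.0023,-0.001,0.075,0,1]]'
python3 -m pendant '[[0,0,0,0,1],[0,0,0,0,0.5],[0,0,0,0,0.5],[0,0,0,0,0.5],[0,0,0,0,0.5]]' 30
python3 -m pendant '[[0,0,0,0,0.5],[0,0,0,0,0.5],[0,0,-0.01,0,0.5],[0,0,-0.03,0,0.5],[0,0,-0.06,0,0.5]]'
python3 -m pendant '[[0,0,-0.03,0,0.5],[0,0,-0.045,0,0.5],[0,0,-0.045,0,0.5],[0,0,-0.045,0,0.5],[0,0,-0.045,0,0.5]]'
python3 - <<'E'
from h import *
t,a=tool();print(t,a)
for n in("top","scene"):
    p=manip.capture(n);C=cloud(p);H,S,V=masks(p);X,Y,Z=[C[...,i] for i in range(3)]
    m=(H>20)&(H<34)&(S>150)&(V>60)&(X>.55)&(X<.7)&(Y>-.19)&(Y<-.02)&(Z>.085)
    q=C[m];print(n,len(q));
    if len(q)>5: print(rect(q),np.percentile(q[:,2],[5,50,95]))
cv2.imwrite("pics/c6.png",cv2.resize(cv2.cvtColor(p["frame"][100:300,130:350],cv2.COLOR_RGB2BGR),None,fx=2.5,fy=2.5))
E
```

```text
time_s: 17.33
tcp_pos: [0.6198, -0.0998, 0.0744]
tool_rot: [-0.001, 0.991, 0.133, -0.001]
contact_force: [-0.0, 0.8, 0.2]
width: 0.0854
grip_force: 0.0
time_s: 17.75
tcp_pos: [0.6218, -0.1001, 0.0777]
tool_rot: [0.001, 0.991, 0.134, 0.001]
contact_force: [-0.5, 0.1, 5.5]
width: 0.0678
grip_force: 32.2
time_s: 18.17
tcp_pos: [0.6199, -0.0995, 0.1361]
tool_rot: [-0.001, 0.991, 0.133, -0.001]
contact_force: [-0.3, 0.9, -2.0]
width: 0.0675
grip_force: 34.1
time_s: 18.58
tcp_pos: [0.6205, -0.0997, 0.1806]
tool_rot: [-0.0, 0.991, 0.133, -0.0]
contact_force: [0.6, 0.6, -0.6]
width: 0.067
grip_force: 34.1
[ 0.6205 -0.0997  0.1806] 0.2677972754337745
top 0
scene 492
(array([ 0.6215, -0.0813]), array([ 61.6832, 101.6141]), 2.7788054943084717) [0.1375 0.1611 0.217 ]
```

View pics/c6.png

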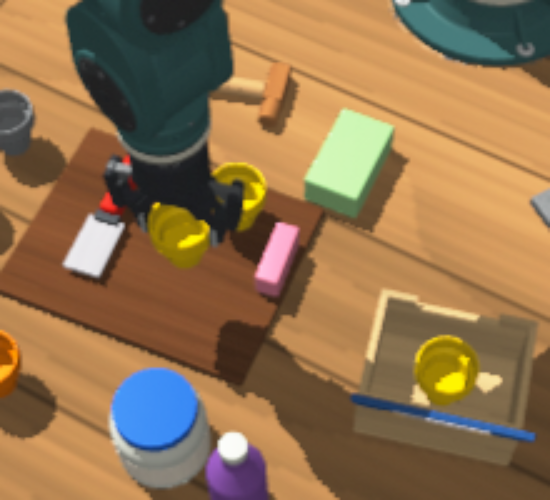

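The cup is held upright at (178,232), and the stored cup is visible at (447,370). Moving over the case.

```bash
python3 -m pendant '[[0.005,-0.035,-0.01,0,0.5],[0.01,-0.07,-0.01,0,0.5],[0.015,-0.105,-0.01,0,0.5],[0.02,-0.14,-0.01,0,0.5],[0.025,-0.175,-0.01,0,0.5]]'
python3 -m pendant '[[0.005,-0.035,0,0,0.5],[0.01,-0.07,0,0,0.5],[0.015,-0.1,0,0,0.5],[0.0194,-0.125,0,0,0.5],[0.0194,-0.125,0,0,0.5]]'
python3 -m pendant '[[0,0,0,0,0.5],[0,0,0,0,0.5],[0,0,0,0,0.5],[0,0,0,0,0.5],[0,0,0,0,0.5]]'
python3 -c "
from h import *
print(tool(),delta((.5838,.2015,.1),.268))"
```

```text
time_s: 19.1
tcp_pos: [0.5978, 0.0771, 0.1901]
tool_rot: [-0.0, 0.991, 0.133, -0.001]
contact_force: [0.7, 0.2, -1.3]
width: 0.0673
grip_force: 34.2
time_s: 19.52
tcp_pos: [0.5831, 0.2053, 0.19]
tool_rot: [-0.0, 0.991, 0.135, -0.001]
contact_force: [-0.3, -0.4, -1.2]
width: 0.0675
grip_force: 34.3
time_s: 19.93
tcp_pos: [0.5844, 0.2004, 0.1909]
tool_rot: [0.0, 0.991, 0.133, -0.0]
contact_force: [-0.8, -0.3, -0.1]
width: 0.0675
grip_force: 34.2
(array([0.5844, 0.2004, 0.1909]), np.float64(0.2665688427013844)) (array([-0.0003, -0.0012,  0.0909]), np.float64(-0.001))
```

```bash
python3 -m pendant '[[0,-0.001,0.02,0,0.5],[0,-0.001,0.04,0,0.5],[0,-0.001,0.055,0,0.5],[0,-0.001,0.065,0,0.5],[0,-0.001,0.072,0,0.5]]'
python3 -m pendant '[[0,0,0.004,0,0.5],[0,0,0.008,0,0.5],[0,0,0.012,0,0.5],[0,0,0.016,0,0.5],[0,0,0.016,0,0.5]]'
python3 -m pendant '[[0,0,0,0,0.5],[0,0,0,0,0.5],[0,0,0,0,0.5],[0,0,0,0,0.5],[0,0,0,0,0.5]]'
python3 -c "
from h import *
print(tool(),delta((.5838,.2015,.0997),.268))"
```

```text
time_s: 20.35
tcp_pos: [0.5838, 0.2018, 0.118]
tool_rot: [0.0, 0.991, 0.133, -0.0]
contact_force: [0.1, 0.2, -0.7]
width: 0.0676
grip_force: 34.2
time_s: 20.77
tcp_pos: [0.5839, 0.2022, 0.1025]
tool_rot: [0.0, 0.991, 0.133, -0.0]
contact_force: [-0.3, -0.1, -1.3]
width: 0.0674
grip_force: 34.2
time_s: 21.18
tcp_pos: [0.5841, 0.2023, 0.1031]
tool_rot: [-0.0, 0.991, 0.133, 0.0]
contact_force: [0.1, -0.2, -1.1]
width: 0.0675
grip_force: 34.2
(array([0.5841, 0.2023, 0.1031]), np.float64(0.267788300002435)) (array([-0.0005,  0.0007,  0.0034]), np.float64(-0.0))
```

```bash
python3 -m pendant '[[0,0,0.0015,0,0.5],[0,0,0.003,0,0.5],[0,0,0.003,0,0.5],[0,0,0.003,0,0.9],[0,0,0.003,0,0.9]]'
python3 -m pendant '[[0,0,0,0,0.92],[0,0,0,0,0.92],[0,0,-0.02,0,0.92],[0,0,-0.05,0,0.92],[0,0,-0.08,0,1]]'
python3 -m pendant '[[0,0.03,-0.02,0,1],[0,0.07,-0.02,0,1],[0,0.11,-0.02,0,1],[0,0.15,-0.02,0,1],[0,0.19,-0.02,0,1]]'
python3 - <<'E'
from h import *
print(tool())
for n in("top","scene"):
    p=manip.capture(n);C=cloud(p);H,S,V=masks(p);X,Y,Z=[C[...,i] for i in range(3)]
    e=np.stack([(X-.5855)*.9644+(Y-.202)*.2647,-(X-.5855)*.2647+(Y-.202)*.9644],-1)
    Yl=(H>20)&(H<34)&(S>150)&(V>60)
    for nm,m,h in(("st",Yl&(abs(e[...,0])<.06)&(abs(e[...,1])<.075)&(Z<.12),.104),("a",Yl&(X>.44)&(X<.56)&(Y>-.19)&(Y<-.03),.082)):
        q=C[m];r=q[q[:,2]>h-.01]
        if len(r)>8: print(n,nm,len(r),rect(r),np.percentile(r[:,2],[50,95]),[r[r[:,1]>r[:,1].mean()][:,2].mean(),r[r[:,1]<r[:,1].mean()][:,2].mean()])
E
```

```text
time_s: 21.6
tcp_pos: [0.584, 0.2022, 0.0999]
tool_rot: [0.0, 0.991, 0.134, -0.0]
contact_force: [-0.4, -0.5, 0.7]
width: 0.0768
grip_force: 0.0
time_s: 22.02
tcp_pos: [0.5834, 0.2021, 0.1805]
tool_rot: [0.0, 0.991, 0.134, -0.001]
contact_force: [0.7, -0.5, 0.1]
width: 0.0853
grip_force: 0.0
time_s: 22.43
tcp_pos: [0.6345, 0.0172, 0.2002]
tool_rot: [0.0, 0.991, 0.134, 0.0]
contact_force: [1.1, -0.0, -0.3]
width: 0.0852
grip_force: 0.0
(array([0.6345, 0.0172, 0.2002]), np.float64(0.2681689897896157))
top st 87 (array([0.5817, 0.2021]), array([64.1709, 64.4596]), 2.19594669342041) [0.1035 0.1072] [np.float64(0.10285240351308587), np.float64(0.1030541912198638)]
top a 84 (array([ 0.5002, -0.1074]), array([65.0956, 64.5   ]), 0.8426219820976257) [0.0818 0.0858] [np.float64(0.08167111937837769), np.float64(0.08134929278800528)]
scene st 159 (array([0.5825, 0.2034]), array([67.8077, 66.6822]), 4.834562301635742) [0.1023 0.1071] [np.float64(0.10200080343915498), np.float64(0.1014389320322969)]
scene a 23 (array([ 0.5207, -0.1256]), array([42.4812,  7.5169]), 47.46084976196289) [0.0809 0.0846] [np.float64(0.0800178403317484), np.float64(0.07979174689743466)]
```

The first cup is nested (rim level at 103 mm). Now the second cup.

```bash
python3 -m pendant '[[-0.035,0.018,0,0,1],[-0.07,0.036,0,0,1],[-0.105,0.054,0,0,1],[-0.14,0.072,0.01,0,1],[-0.163,0.0845,0.03,0,1]]'
python3 -m pendant '[[0,0,0.01,0,1],[0,0,0.02,0,1],[0,0,0.02,0,1],[0,0,0.02,0,1],[0,0,0.02,0,1]]'
python3 -c "
from h import *
print(tool(),delta((.4993,-.1075,.077),.268))"
```

```text
time_s: 22.95
tcp_pos: [0.498, -0.107, 0.1714]
tool_rot: [0.001, 0.991, 0.133, 0.001]
contact_force: [1.5, -0.7, 0.6]
width: 0.0855
grip_force: 0.0
time_s: 23.37
tcp_pos: [0.4999, -0.1054, 0.1505]
tool_rot: [0.0, 0.991, 0.134, 0.0]
contact_force: [0.3, -0.9, -0.1]
width: 0.0851
grip_force: 0.0
(array([ 0.4999, -0.1054,  0.1505]), np.float64(0.26838580746255053)) (array([-0.0011,  0.0019,  0.0735]), np.float64(0.0))
```

```bash
python3 -m pendant '[[-0.001,0.002,0.02,0,1],[-0.001,0.002,0.045,0,1],[-0.001,0.002,0.065,0,1],[-0.001,0.002,0.0735,0,1],[-0.001,0.002,0.0735,0,1]]'
python3 -m pendant '[[0,0,0,0,1],[0,0,0,0,0.5],[0,0,0,0,0.5],[0,0,0,0,0.5],[0,0,0,0,0.5]]' 30
python3 -m pendant '[[0,0,0,0,0.5],[0,0,0,0,0.5],[0,0,-0.01,0,0.5],[0,0,-0.03,0,0.5],[0,0,-0.06,0,0.5]]'
python3 -m pendant '[[0,0,-0.03,0,0.5],[0,0,-0.065,0,0.5],[0,0,-0.08,0,0.5],[0,0,-0.08,0,0.5],[0,0,-0.08,0,0.5]]'
python3 -c "
from h import *
print(tool(),delta((.5833,.2022,.215),.268))"
```

```text
time_s: 23.78
tcp_pos: [0.4986, -0.1073, 0.0755]
tool_rot: [-0.001, 0.991, 0.134, -0.001]
contact_force: [-0.2, 0.1, 0.7]
width: 0.0854
grip_force: 0.0
time_s: 24.2
tcp_pos: [0.5, -0.1081, 0.078]
tool_rot: [0.001, 0.991, 0.134, 0.001]
contact_force: [-1.6, 0.8, 7.9]
width: 0.0677
grip_force: 31.4
time_s: 24.62
tcp_pos: [0.4982, -0.1075, 0.1365]
tool_rot: [-0.001, 0.991, 0.133, -0.001]
contact_force: [0.7, 0.6, -2.1]
width: 0.0674
grip_force: 34.5
time_s: 25.03
tcp_pos: [0.4994, -0.1079, 0.2174]
tool_rot: [0.001, 0.991, 0.134, 0.001]
contact_force: [-0.3, 0.6, -2.3]
width: 0.0672
grip_force: 34.5
(array([ 0.4994, -0.1079,  0.2174]), np.float64(0.26786656168591916)) (array([ 0.163 , -0.2768,  0.0024]), np.float64(-0.0))
```

```bash
python3 -m pendant '[[0.017,-0.03,0,0,0.5],[0.034,-0.06,0,0,0.5],[0.051,-0.09,0,0,0.5],[0.068,-0.12,0,0,0.5],[0.085,-0.15,0,0,0.5]]'
python3 -m pendant '[[0.017,-0.03,0,0,0.5],[0.034,-0.06,0,0,0.5],[0.051,-0.09,0,0,0.5],[0.068,-0.115,0,0,0.5],[0.078,-0.127,0,0,0.5]]'
python3 -m pendant '[[0,0,0,0,0.5],[0,0,0.01,0,0.5],[0,0,0.02,0,0.5],[0,0,0.03,0,0.5],[0,0,0.03,0,0.5]]'
python3 -m pendant '[[0,0,0,0,0.5],[0,0,0,0,0.5],[0,0,0,0,0.5],[0,0,0,0,0.5],[0,0,0,0,0.5]]'
python3 -c "
from h import *
print(tool(),delta((.5833,.2022,.127),.268))"
```

```text
time_s: 25.45
tcp_pos: [0.5408, 0.061, 0.2153]
tool_rot: [-0.0, 0.991, 0.133, -0.001]
contact_force: [0.3, -0.6, -1.2]
width: 0.0675
grip_force: 34.5
time_s: 25.87
tcp_pos: [0.5827, 0.2056, 0.2148]
tool_rot: [-0.0, 0.991, 0.135, -0.001]
contact_force: [0.0, 0.5, -1.1]
width: 0.067
grip_force: 34.6
time_s: 26.28
tcp_pos: [0.5816, 0.2013, 0.1836]
tool_rot: [0.0, 0.991, 0.133, -0.002]
contact_force: [-0.1, 0.3, -1.4]
width: 0.0675
grip_force: 34.5
time_s: 26.7
tcp_pos: [0.5831, 0.2024, 0.1868]
tool_rot: [-0.0, 0.991, 0.133, 0.0]
contact_force: [0.0, -0.4, -1.3]
width: 0.0671
grip_force: 34.6
(array([0.5831, 0.2024, 0.1868]), np.float64(0.2677046836417661)) (array([0.0002, 0.0003, 0.0598]), np.float64(-0.0))
```

```bash
python3 -m pendant '[[0,0,0.015,0,0.5],[0,0,0.03,0,0.5],[0,0,0.042,0,0.5],[0,0,0.051,0,0.5],[0,0,0.057,0,0.5]]'
python3 -m pendant '[[0,0,0,0,0.5],[0,0,0,0,0.5],[0,0,0.0015,0,0.5],[0,0,0.003,0,0.5],[0,0,0.003,0,0.5]]'
python3 -m pendant '[[0,0,0,0,0.5],[0,0,0,0,0.5],[0,0,0,0,0.9],[0,0,0,0,0.92],[0,0,0,0,0.92]]'
python3 -m pendant '[[0,0,0,0,0.92],[0,0,-0.01,0,0.92],[0,0,-0.03,0,0.92],[0,0,-0.06,0,1],[0,0,-0.09,0,1]]'
python3 -m pendant '[[-0.03,0.03,0,0,1],[-0.06,0.06,0,0,1],[-0.09,0.09,0,0,1],[-0.12,0.12,0,0,1],[-0.15,0.15,0,0,1]]'
python3 - <<'E'
from h import *
print(tool())
P=[]
for n in("top","scene"):
    p=manip.capture(n);C=cloud(p);H,S,V=masks(p);X,Y,Z=[C[...,i] for i in range(3)]
    e=np.stack([(X-.5855)*.9644+(Y-.202)*.2647,-(X-.5855)*.2647+(Y-.202)*.9644],-1)
    m=(H>20)&(H<34)&(S>150)&(V>60)&(abs(e[...,0])<.06)&(abs(e[...,1])<.075)&(Z<.16)
    q=C[m];r=q[q[:,2]>.118]
    print(n,len(r),rect(r),np.percentile(r[:,2],[50,95])) if len(r)>8 else print(n,len(r))
    m=(H>103)&(H<124)&(S>120)&(X>.5)&(X<.85)&(Y>.08)&(Y<.4)&(Z>.08)
    q=C[m];s=(q[:,:2]-[.648,.219])@[.9644,.2647];print("cover",np.polyfit(q[:,2]-.095,s,1))
    c=p["frame"][110:240,120:350] if n=="top" else p["frame"][140:300,120:403]
    P.append(cv2.resize(cv2.cvtColor(c,cv2.COLOR_RGB2BGR),(520,294)))
cv2.imwrite("pics/c7.png",np.vstack(P))
E
```

```text
time_s: 27.12
tcp_pos: [0.5827, 0.2024, 0.1287]
tool_rot: [0.0, 0.991, 0.134, -0.0]
contact_force: [0.1, 0.2, -1.7]
width: 0.0676
grip_force: 34.5
time_s: 27.53
tcp_pos: [0.583, 0.2025, 0.1266]
tool_rot: [-0.0, 0.991, 0.134, 0.0]
contact_force: [0.4, -0.2, -1.2]
width: 0.067
grip_force: 34.5
time_s: 27.95
tcp_pos: [0.583, 0.2025, 0.1266]
tool_rot: [-0.0, 0.991, 0.134, 0.0]
contact_force: [0.9, 0.6, 0.4]
width: 0.0785
grip_force: 0.0
time_s: 28.37
tcp_pos: [0.5824, 0.2023, 0.218]
tool_rot: [0.0, 0.991, 0.133, -0.0]
contact_force: [1.1, -0.0, 0.8]
width: 0.0856
grip_force: 0.0
time_s: 28.78
tcp_pos: [0.4786, 0.0202, 0.2173]
tool_rot: [0.0, 0.991, 0.134, 0.0]
contact_force: [1.4, -1.5, 0.1]
width: 0.0853
grip_force: 0.0
(array([0.4786, 0.0202, 0.2173]), np.float64(0.26842592639078044))
top 100 (array([0.5815, 0.2025]), array([66.1009, 64.7006]), 50.62385177612305) [0.1286 0.1343]
cover [ 0.4082 -0.0017]
scene 184 (array([0.582 , 0.2031]), array([68.2921, 65.8311]), 48.69613265991211) [0.1277 0.1326]
cover [0.3528 0.0086]
```

View pics/c7.png

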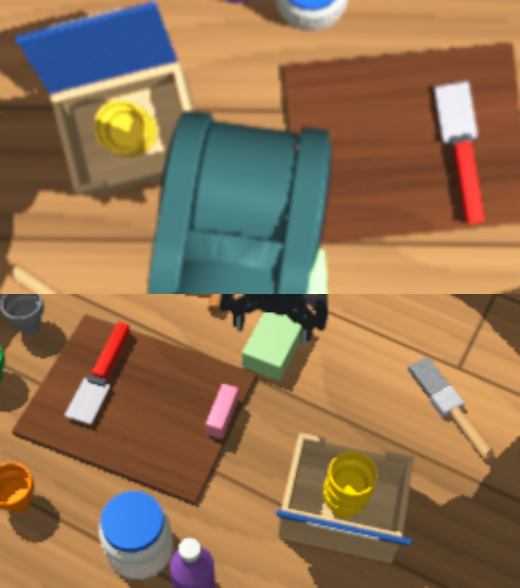

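The three cups form one straight stack in the case at (350,485), with the top rim at about 129 mm. The cover is open, the scraper lies flat at (100,375), and the arm is clear, so I'm handing in.

```bash
python3 -c "
from cell import manip
print(manip.finish_job())"
```

```text
the job is handed in; nothing more can be done
None
```

I handed the job in at about 29 s on the clock: the cover is open at about 1.9 rad, the scraper is flat on the board, and all three yellow cups are in one stack in the case; no verdict came back.

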